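# Close the four steel jars with their lids

### The job

Four open steel jars stand among five loose steel lids with black knobs: close each jar with the lid of its own size (the one slightly wider than the jar), lying flat on the rim with its plug inside the mouth. Leave the jars standing where they are, do not knock any over, and leave the smallest lid, which fits none of them, where it lies.

Things in the scene. Friction and masses are not known exactly. Their poses are not given: they have to be found in the camera images.
- jar_s: Open, heavy steel jar, plain upright cylinder with a closed bottom, standing loose on the worktop (about 0.8 kg): outer diameter 50 mm, inner (mouth) diameter 44 mm, 50 mm high, wall 3 mm. Origin: centre of its underside; z is its axis, up to the mouth. Its lid is lid_s.
- jar_m: Open, heavy steel jar, plain upright cylinder with a closed bottom, standing loose on the worktop (about 0.8 kg): outer diameter 66 mm, inner (mouth) diameter 60 mm, 56 mm high, wall 3 mm. Origin: centre of its underside; z is its axis, up to the mouth. Its lid is lid_m.
- jar_l: Open, heavy steel jar, plain upright cylinder with a closed bottom, standing loose on the worktop (about 0.8 kg): outer diameter 82 mm, inner (mouth) diameter 76 mm, 62 mm high, wall 3 mm. Origin: centre of its underside; z is its axis, up to the mouth. Its lid is lid_l.
- jar_xl: Open, heavy steel jar, plain upright cylinder with a closed bottom, standing loose on the worktop (about 0.8 kg): outer diameter 98 mm, inner (mouth) diameter 92 mm, 68 mm high, wall 3 mm. Origin: centre of its underside; z is its axis, up to the mouth. Its lid is lid_xl.
- lid_spare: Loose steel lid, knob up: disc of diameter 42 mm, 6 to 10 mm above the origin; below it a chamfered plug, diameter 18 mm, 6 mm deep, for the mouth; on top, central, a black cylindrical knob, diameter 18 mm, 10 to 36 mm above the origin, to grip from above. Origin: centre of the plug's underside; z up. Smallest lid; fits no jar here, stays where it lies.
- lid_s: Loose steel lid, knob up: disc of diameter 60 mm, 6 to 10 mm above the origin; below it a chamfered plug, diameter 30 mm, 6 mm deep, for the mouth; on top, central, a black cylindrical knob, diameter 18 mm, 10 to 36 mm above the origin, to grip from above. Origin: centre of the plug's underside; z up. Fits jar_s; seated, its origin is 6 mm below the rim.
- lid_m: Loose steel lid, knob up: disc of diameter 76 mm, 6 to 10 mm above the origin; below it a chamfered plug, diameter 46 mm, 6 mm deep, for the mouth; on top, central, a black cylindrical knob, diameter 18 mm, 10 to 36 mm above the origin, to grip from above. Origin: centre of the plug's underside; z up. Fits jar_m; seated, its origin is 6 mm below the rim.
- lid_l: Loose steel lid, knob up: disc of diameter 92 mm, 6 to 10 mm above the origin; below it a chamfered plug, diameter 62 mm, 6 mm deep, for the mouth; on top, central, a black cylindrical knob, diameter 18 mm, 10 to 36 mm above the origin, to grip from above. Origin: centre of the plug's underside; z up. Fits jar_l; seated, its origin is 6 mm below the rim.
- lid_xl: Loose steel lid, knob up: disc of diameter 108 mm, 6 to 10 mm above the origin; below it a chamfered plug, diameter 78 mm, 6 mm deep, for the mouth; on top, central, a black cylindrical knob, diameter 18 mm, 10 to 36 mm above the origin, to grip from above. Origin: centre of the plug's underside; z up. Fits jar_xl; seated, its origin is 6 mm below the rim.
Things that resemble listed ones, but are neither listed nor needed, are in the scene too. What is shaped like the lid_s but blue is not meant. What is shaped like the lid_l but brown is not meant.

How it is judged (in metres and radians):
At the end, for the whole second after the job is handed in: Each jar carries its own lid: axes within 12 mm, lid origin 3 to 10 mm below the rim, level within 0.07 rad, at rest; jars upright within 0.07 rad and moved under 30 mm; the spare (smallest) lid moved under 30 mm, knob up (tilt under 0.4 rad) (horizontal distance between lid_s and jar_s below 0.012 m and z of lid_s in the frame of jar_s between 0.04 and 0.047 m and angle between each of lid_s, jar_s, lid_m, jar_m, lid_l, jar_l, lid_xl, jar_xl's own z axis and vertical below 0.07 rad and linear speed of each of lid_s, lid_m, lid_l, lid_xl below 0.02 m/s and distance of each of jar_s, jar_m, jar_l, jar_xl, lid_spare from where it was at the start of the episode below 0.03 m and horizontal distance between lid_m and jar_m below 0.012 m and z of lid_m in the frame of jar_m between 0.046 and 0.053 m and horizontal distance between lid_l and jar_l below 0.012 m and z of lid_l in the frame of jar_l between 0.052 and 0.059 m and horizontal distance between lid_xl and jar_xl below 0.012 m and z of lid_xl in the frame of jar_xl between 0.058 and 0.065 m and angle between lid_spare's own z axis and vertical below 0.4 rad); the robot touches nothing.
It fails at once if a jar is knocked over (tilted by more than 0.4 rad) (angle between any of jar_s, jar_m, jar_l, jar_xl's own z axis and vertical above 0.4 rad).
It also fails if it takes over 104 s, if anything falls off the work surface, if the arm or the gripper's body presses on something with over 40 N, if the wrist force passes 120 N, or if a joint passes its speed limit or range.

### The arm

A 6-joint arm with a two-finger parallel gripper is mounted at the origin on a cart in front of the work surface, level with it; the furniture and walls round the work are solid. World frame = base frame: x ahead of the robot, y to its left, z up, the work surface at z = 0. Lengths are in mm, angles in rad, forces in N, time in s.
With the tool pointing down it reaches from about 350 to 1000 mm from the base axis. Payload 7.1 kg.
Tool frame: the origin (TCP) lies midway between the tips of the shut fingers; the grasp point (between the pads) lies 19 mm behind it; z points along the fingers, y is the line along which they close (so a half turn about z gives the same grasp; the last joint's range is limited). The gripper opens to 85 mm and grips with 20 to 120 N. Pads are 22 mm wide; open, the fingers measure 114 mm over their backs; the gripper's body (76 mm by 85 mm) begins 54 mm behind the grasp point. The pads swing forward as they close: fully open they stand 13 mm farther back than shut.
Start: joints at [1.149, 0.423, 1.63, -0, 1.089, -0.019], TCP at [244.965, 574.976, 231.319] pointing down, gripper open.
Joint ranges: [-3, 3], [-0.9, 2.11], [0.09, 2.58], [-1.31, 4.45], [0.11, 2.69], [-2.54, 2.54]. Speed limits (rad/s): [2.39, 2.39, 3.01, 3.14, 3.14, 3.14].

### API

Orientations are given as [roll, pitch, yaw] about the fixed x, y, z axes, in that order (R = Rz(yaw) Ry(pitch) Rx(roll)).
In Python, from station import telemetry, read_camera, calibration, workorder, find_in gives the robot as it stands. The module is installed in compiled form; this text tells all that it offers.
- The arm moves only by the shell command python3 -m crank 'ROWS'. ROWS is JSON, one flat list of numbers, 7 for each row, row after row: the shift along the world's x, y, z scaled (see below), then the turn, a rotation vector about the world's x, y, z scaled (see below), then the finger opening in mm, from 0 to 85.4. A call has 1 to 8 rows; each row shifts and turns the commanded pose from where the row before left it; what a row does not reach is not made up. The controller multiplies each number of a shift by 0.02 m and each number of a turn by 0.15 rad. A row lasts 1/8 s, in which the tool goes at most 62.5 mm and 10.7 degrees, less where a joint would pass 70% of its speed; a pose out of reach is approached as far as the arm can. A call with a number of a shift or a turn outside -1 to 1 is refused whole. A call with a gripper value outside its range is refused whole. The fingers move at their own pace and stop on an object; the grip force is fixed at half the most. Time passes only in rows, so rows that do not move let the fingers close. It gives the time, the measured TCP pose, the force, the opening and the grip force at its end, in the units of the state.
- telemetry.get_state(): the state, without advancing time (a new reading comes with each control period).
- read_camera(name): name is "side" or "top" or "wrist"; returns the picture (384x512x3 uint8, red, green, blue); there is no depth.
- calibration(name): a dict with "fx", "fy", "cx", "cy" (pixels), "eye" and "orientation" of the camera in the world; the wrist camera has in their place "hand_eye" (4x4, takes a point from camera to tool coordinates, whose origin is the TCP and whose axes are the flange's). Camera axes: x right, y down, z forward; pixel columns grow to the right and rows downward; lengths in mm; the calibration is good to about 2 mm. A picture is of the moment at which its call begins: read the wrist's pose just before it. calibration takes no time and is no camera call.
- workorder.job_done(): hands the job in; it is judged then, once.
Trained networks look in the newest picture that a camera, given by its name, has taken for a name from the list of things; names that differ only in an ending like _2 or _b are one class to them, and where a whole thing is asked for, a point or a joint stands for the part that bears it (a point fixed in the world has none). Each returns a list of dicts, best first, with "conf" (0 to 1); they miss things now and then, are a little off and sometimes report something else, mostly with a low value. They report only what shows in the picture. A call takes as long as a camera call. They do not tell look-alikes from the thing itself.
- find_in(camera, query): "extent" ([left, top, width, height] in pixels, round what is visible of it).
The state is a dict: "time": time; "joints": joint angles; "qvel": joint speeds; "tau": joint torques, N m; "tcp_pos": TCP position; "eef_rot": TCP orientation; "contact_force": force on the tool from outside, world axes, zero at the start; "ft_torque": the same for the moment, N m; "width": opening from 0.0 (shut) to 1.0 (fully open); "gripper_force": force on a finger pad.
Only numpy, scipy, OpenCV 4.12 (cv2) and the standard library are available. Lean on these libraries where they do the work, as an engineer would, in place of code of your own. Each camera call takes 0.05 s, during which the arm holds its last target. There are 200 camera calls.

## Working session

There is one attempt and no reset: what is moved stays moved. The work goes in short steps, Python scripts to look and compute and a shell command to move; the robot and the scene stay as the last step left them, time stands still between calls to the robot, and variables do not carry over. Pictures are saved under pics/ and viewed, at most 14 in all, crops included, and the job is handed in when it is done.

```bash
mkdir -p pics; python3 - <<'E'
from station import *
import cv2,numpy as np
np.set_printoptions(precision=3,suppress=True)
for c in("top","side"):
    im=read_camera(c);cv2.imwrite(f"pics/{c}0.png",im[:,:,::-1])
    k=calibration(c);print(c,k)
    for q in("jar_s","jar_m","jar_l","jar_xl","lid_spare","lid_s","lid_m","lid_l","lid_xl"):
        print(q,[(round(d["conf"],2),[round(float(v)) for v in d["extent"]]) for d in find_in(c,q)][:3])
print(calibration("wrist"));print(telemetry.get_state())
E
```

```text
top {'fx': 365.5121880742275, 'fy': 365.5121880742275, 'cx': 259.0004582717134, 'cy': 192.76477346107367, 'eye': array([ 464.521,  -16.378, 1087.346]), 'orientation': array([-3.053, -0.023, -1.554])}
jar_s [(0.96, [256, 233, 25, 20]), (0.84, [297, 139, 30, 32]), (0.55, [165, 212, 19, 16])]
jar_m [(0.96, [256, 233, 25, 20]), (0.84, [297, 139, 30, 32]), (0.55, [165, 212, 19, 16])]
jar_l [(0.96, [256, 233, 25, 20]), (0.84, [297, 139, 30, 32]), (0.55, [165, 212, 19, 16])]
jar_xl [(0.93, [101, 198, 42, 39])]
lid_spare [(0.49, [311, 230, 14, 11])]
lid_s [(0.94, [348, 221, 31, 29]), (0.79, [210, 214, 24, 20]), (0.74, [262, 142, 18, 19])]
lid_m [(0.94, [348, 221, 31, 29]), (0.79, [210, 214, 24, 20]), (0.74, [262, 142, 18, 19])]
lid_l [(0.94, [348, 221, 31, 29]), (0.79, [210, 214, 24, 20]), (0.74, [262, 142, 18, 19])]
lid_xl [(0.77, [317, 173, 35, 36])]
side {'fx': 397.52009899306137, 'fy': 397.52009899306137, 'cx': 258.4492800799125, 'cy': 191.92691098315854, 'eye': array([  76.661, -874.91 ,  574.604]), 'orientation': array([-2.065, -0.014, -0.492])}
jar_s [(0.79, [200, 160, 13, 22]), (0.72
[... 680 characters left out ...]
7597436450744, 'cy': 193.2013220290256, 'hand_eye': array([[  -0.001,   -0.952,   -0.306,   77.453],
       [   1.   ,   -0.001,   -0.001,    0.719],
       [   0.   ,   -0.306,    0.952, -143.347],
       [   0.   ,    0.   ,    0.   ,    1.   ]])}
{'time': 1.0, 'joints': array([ 1.149,  0.423,  1.63 , -0.   ,  1.089, -0.019]), 'qvel': array([ 0.002,  0.001,  0.   ,  0.   , -0.   , -0.001]), 'tau': array([  0.   , -55.734, -28.215,   0.   ,   0.   ,   0.   ]), 'tcp_pos': array([244.987, 574.966, 231.335]), 'eef_rot': array([3.142, 0.   , 2.739]), 'contact_force': array([ 0.099,  0.003, -0.458]), 'ft_torque': array([-0.034, -0.028,  0.027]), 'gripper_force': 0.0, 'width': 0.9983402914461115}
```

```bash
python3 - <<'E'
import cv2
im=cv2.imread("pics/top0.png");cv2.imwrite("pics/top0c.png",cv2.resize(im[110:300,80:400],None,fx=2.5,fy=2.5,interpolation=cv2.INTER_CUBIC))
im=cv2.imread("pics/side0.png");cv2.imwrite("pics/side0c.png",cv2.resize(im[120:310,160:440],None,fx=2.8,fy=2.8,interpolation=cv2.INTER_CUBIC))
E
```

```text
(no output)
```

View pics/top0c.png

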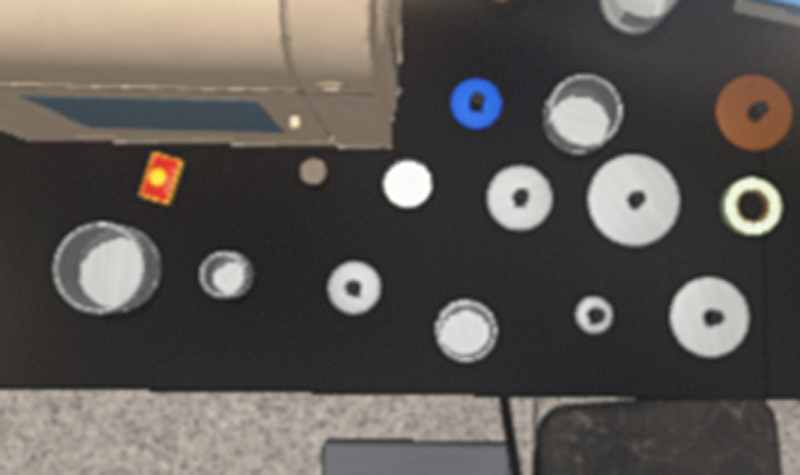

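View pics/side0c.png

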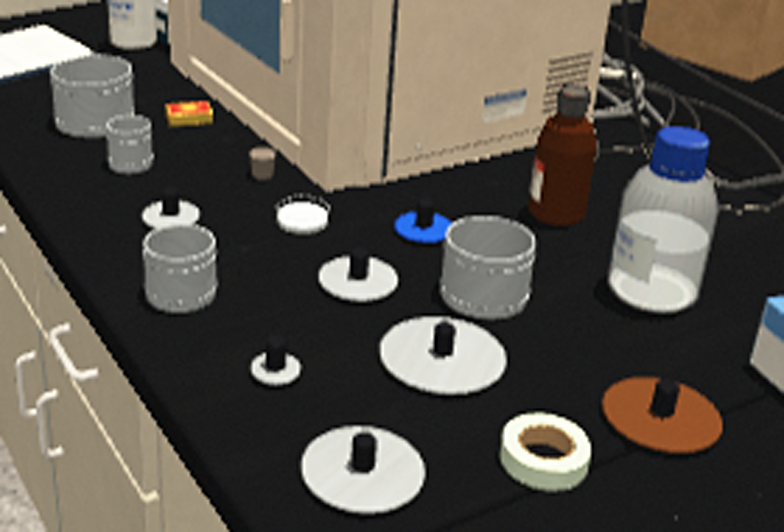

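The top view (full px = crop/2.5 + (80,110)) shows:
- **Jars:** xl (123,217), s (170,220), m (266,242) and l (313,156).
- **Steel lids:** s (222,225), m (288,189), xl (334,190), l (364,237) and spare (318,236).
- **Look-alikes:** blue lid (270,151), brown lid (382,155), white cap (243,184) and tape roll (381,192).

Next I'll fit the silhouettes of the known sizes in both views.

```bash
cat > fit.py <<'E'
import cv2,numpy as np
from scipy.optimize import minimize
from scipy.spatial.transform import Rotation as Ro
from station import calibration
SZ=dict(jar_s=(25,50),jar_m=(33,56),jar_l=(41,62),jar_xl=(49,68),lid_spare=(21,10),lid_s=(30,10),lid_m=(38,10),lid_l=(46,10),lid_xl=(54,10))
A=np.linspace(0,2*np.pi,48)
def cam(c,st=None):
    k=calibration(c)
    if c!="wrist": R,e=Ro.from_euler("xyz",k["orientation"]).as_matrix(),k["eye"]
    else:
        H=k["hand_eye"];T=Ro.from_euler("xyz",st["eef_rot"]).as_matrix();R,e=T@H[:3,:3],T@H[:3,3]+st["tcp_pos"]
    return k,R,e
def proj(K,P):
    k,R,e=K;q=(np.asarray(P,float)-e)@R
    return np.c_[k["fx"]*q[:,0]/q[:,2]+k["cx"],k["fy"]*q[:,1]/q[:,2]+k["cy"]]
def back(K,u,v,z):
    k,R,e=K;d=R@np.array([(u-k["cx"])/k["fx"],(v-k["cy"])/k["fy"],1]);return e+d*(z-e[2])/d[2]
def circ(x,y,z,r): return np.c_[x+r*np.cos(A),y+r*np.sin(A),np.full(48,z)]
S=4
def fit(img,K,name,uv,thr=60,pad=1.5,ztop=None):
    r,h=SZ[name]; h=ztop or h; z0=h-4 if name[:3]=="lid" else 0
    x0=back(K,*uv,h)[:2]
    q=proj(K,circ(*x0,h,r*pad+6)); lo=np.floor(q.min(0)).astype(int).clip(0); hi=np.ceil(q.max(0)).astype(int)
    g=cv2.cvtColor(img[lo[1]:hi[1],lo[0]:hi[0]],cv2.COLOR_RGB2GRAY)
    g=cv2.resize(g,None,fx=S,fy=S,interpolation=cv2.INTER_CUBIC)
    n,lab=cv2.connectedComponents((g>thr).astype(np.uint8))
    def shape(p):
        pts=np.r_[proj(K,circ(p[0],p[1],h,r)),proj(K,circ(p[0],p[1],z0,r))]
        hull=cv2.convexHull((((pts-lo+.5)*S-.5)*16).astype(np.int32)[:,None])
        m=np.zeros(g.shape,np.uint8);cv2.fillConvexPoly(m,hull,1,shift=4);return m
    m0=shape(x0);b=np.bincount(lab[m0>0],minlength=n);b[0]=0;comp=(lab==b.argmax()).astype(np.uint8)
    cs=np.vstack(cv2.findContours(comp,0,1)[0]);M=np.zeros(g.shape,np.uint8);cv2.fillConvexPoly(M,cv2.convexHull(cs),1)
    f=lambda p:1-(shape(p)&M).sum()/max(1,(shape(p)|M).sum())
    o=minimize(f,x0,method="Nelder-Mead",options=dict(initial_simplex=[x0,x0+[12,3],x0+[-3,12]],xatol=.1,fatol=1e-5))
    return o.x,1-o.fun
E
python3 - <<'E'
from fit import *
T=dict(jar_xl=(122.8,216),jar_s=(170,219),jar_m=(266.4,241),jar_l=(313,155),lid_s=(221.6,225),lid_m=(288,189),lid_xl=(333.6,189.6),lid_l=(364,236.8),lid_spare=(317.6,236))
D={c:(cv2.imread(f"pics/{c}0.png")[:,:,::-1].copy(),cam(c)) for c in("top","side")}
for n,uv in T.items():
    p,s=fit(*D["top"],n,uv)
    w=proj(D["side"][1],[[*p,SZ[n][1]]])[0]
    p2,s2=fit(*D["side"],n,w,pad=1.15 if n[:3]=="jar" else 1.4)
    print(n,p.round(1),round(s,3),p2.round(1),round(s2,3))
E
```

```text
jar_xl [482.  348.9] 0.915 [493.6 401. ] 0.837
jar_s [478.1 216.2] 0.859 [477.8 248.5] 0.801
jar_m [417.4 -63.2] 0.83 [428.4 -36.7] 0.935
jar_l [ 674.1 -194.3] 0.886 [ 677.1 -184.1] 0.863
lid_s [465.5  68.3] 0.835 [464.9  59.1] 0.665
lid_m [ 573.5 -121.7] 0.854 [ 577.6 -120.5] 0.975
lid_xl [ 574.  -257.2] 0.893 [ 578.3 -257.2] 0.984
lid_l [ 438.1 -351.1] 0.887 [ 440.8 -347.7] 0.989
lid_spare [ 437.4 -215.3] 0.788 [ 440.9 -210.2] 0.961
```

```bash
python3 - <<'E'
from fit import *
T=dict(jar_xl=(122.8,216),jar_s=(170,219),jar_m=(266.4,241),jar_l=(313,155),lid_s=(221.6,225),lid_m=(288,189),lid_xl=(333.6,189.6),lid_l=(364,236.8),lid_spare=(317.6,236))
im=cv2.imread("pics/top0.png")[:,:,::-1].copy();K=cam("top")
g=cv2.cvtColor(im,cv2.COLOR_RGB2GRAY);print(g[237,340:388])
V=cv2.resize(im,None,fx=4,fy=4,interpolation=cv2.INTER_CUBIC)
for n,uv in T.items():
    r=[]
    for t in(60,90,120):
        p,s=fit(im,K,n,uv,thr=t);r+=[p.round(1),round(s,3)]
    print(n,*r)
    for z in(SZ[n][1],0 if n[0]=="j" else 6):cv2.polylines(V,[(((proj(K,circ(*p,z,SZ[n][0]))+.5)*4-.5)).astype(np.int32)],True,(255,0,0) if z else (0,255,0))
cv2.imwrite("pics/ov.png",np.vstack([V[480:1070,380:1180]])[:,:,::-1])
E
```

```text
[ 42  45  44  44  45  44  40  82 166 212 217 213 213 212 213 211 206 205
 207 207 187 131  60  35  43  52  52  47  68 126 176 194 196 197 198 198
 199 197 176 125  61  39  42  46  43  42  38  40]
jar_xl [482.  348.9] 0.915 [483.5 348.5] 0.966 [483.2 347.7] 0.854
jar_s [478.1 216.2] 0.859 [477.4 216.3] 0.945 [478.  215.4] 0.895
jar_m [417.4 -63.2] 0.83 [418.8 -62.3] 0.889 [418.8 -61.1] 0.948
jar_l [ 674.1 -194.3] 0.886 [ 672.7 -194.7] 0.956 [ 673.8 -194.6] 0.887
lid_s [465.5  68.3] 0.835 [466.   69.2] 0.91 [465.3  69.4] 0.976
lid_m [ 573.5 -121.7] 0.854 [ 574.4 -124.2] 0.919 [ 575.1 -123.9] 0.976
lid_xl [ 574.  -257.2] 0.893 [ 575.9 -260.2] 0.943 [ 575.5 -260. ] 0.983
lid_l [ 438.1 -351.1] 0.887 [ 437.8 -350.2] 0.94 [ 438.2 -349.8] 0.987
lid_spare [ 437.4 -215.3] 0.788 [ 438.2 -213.1] 0.896 [ 438.3 -213. ] 0.989
```

View pics/ov.png

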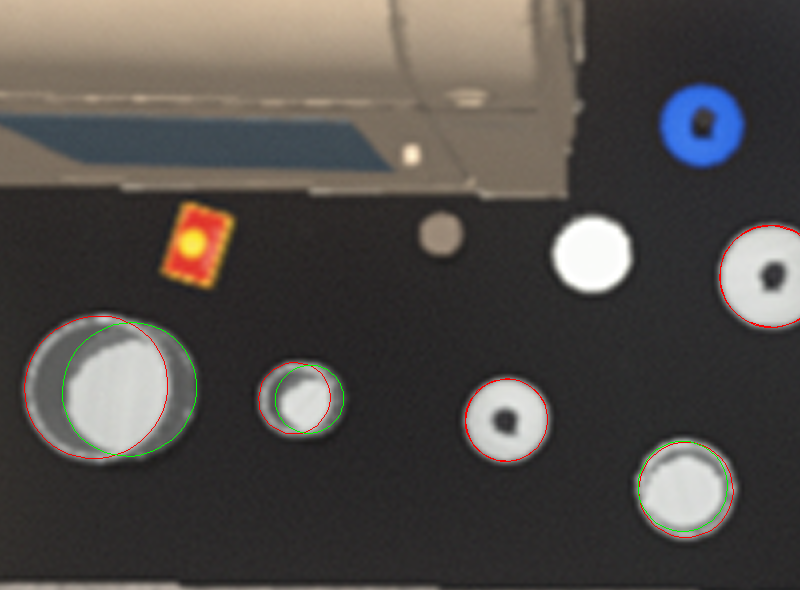

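The overlays sit tightly on the outlines. The chosen steel lids are the bright grey discs. Blue (270,151), brown (382,155), the white cap and the spare (318,236) are excluded by colour or size. I'll hover over lid_s first and check it in the wrist view.

```bash
R=1
python3 -m crank '[0.42,-0.97,-0.1,0,0,0,45, 0.42,-0.97,-0.1,0,0,0,45, 0.42,-0.97,-0.1,0,0,0,45, 0.42,-0.97,-0.1,0,0,0,45, 0.42,-0.97,-0.1,0,0,0,45, 0.42,-0.97,-0.1,0,0,0,45, 0.42,-0.97,-0.1,0,0,0,45, 0.42,-0.97,-0.1,0,0,0,45]'
python3 -m crank '[0.42,-0.97,-0.1,0,0,0,45, 0.42,-0.97,-0.1,0,0,0,45, 0.42,-0.97,-0.1,0,0,0,45, 0.42,-0.97,-0.1,0,0,0,45, 0.42,-0.97,-0.1,0,0,0,45, 0.42,-0.97,-0.1,0,0,0,45, 0.42,-0.97,-0.1,0,0,0,45, 0.42,-0.97,-0.1,0,0,0,45]'
python3 -m crank '[0.42,-0.97,-0.2,0,0,0,45, 0.42,-0.97,-0.2,0,0,0,45, 0.42,-0.97,-0.2,0,0,0,45, 0.42,-0.97,-0.2,0,0,0,45, 0.42,-0.97,-0.2,0,0,0,45, 0.42,-0.97,-0.2,0,0,0,45, 0.42,-0.97,-0.2,0,0,0,45, 0.42,-0.97,-0.2,0,0,0,45]'
python3 -m crank '[0.47,-1,0,0,0,0,45, 0.47,-1,0,0,0,0,45, 0,0,0,0,0,0,45, 0,0,0,0,0,0,45]'
cat >> fit.py <<'E'
def wlook(tag,names,guess,thr=110,h=None):
    from station import telemetry,read_camera
    st=telemetry.get_state();im=read_camera("wrist");K=cam("wrist",st)
    cv2.imwrite(f"pics/{tag}.png",im[:,:,::-1]);print("t",st["time"],"tcp",st["tcp_pos"].round(1),"yaw",st["eef_rot"].round(3),"w",round(st["width"],3))
    for n in names:
        z=(h or SZ[n][1]);uv=proj(K,[[*guess[n],z]])[0]
        try:
            p,s=fit(im,K,n,uv,thr,ztop=h);print(n,uv.round(),p.round(1),round(s,3))
        except Exception as e: print(n,uv,e)
G=dict(lid_s=(465.3,69.4),lid_m=(575,-124),lid_xl=(575.5,-260),lid_l=(438,-350),lid_spare=(438,-213),jar_xl=(483.4,348.3),jar_s=(477.7,216),jar_m=(418.8,-61.7),jar_l=(673.3,-194.6))
E
python3 -c "
from fit import *
wlook('w1',['lid_s'],G)"
```

```text
time: 2.0
tcp_pos: [312.7, 418.5, 215.2]
eef_rot: [3.141, 0.0, 2.739]
contact_force: [0.6, 0.8, -0.1]
width: 0.527
gripper_force: 0.0
time: 3.0
tcp_pos: [379.7, 263.3, 199.2]
eef_rot: [3.141, 0.0, 2.739]
contact_force: [-0.5, 0.1, 0.7]
width: 0.525
gripper_force: 0.0
time: 4.0
tcp_pos: [446.8, 108.1, 167.2]
eef_rot: [3.141, 0.0, 2.739]
contact_force: [-0.6, -0.5, -0.2]
width: 0.528
gripper_force: 0.0
time: 4.5
tcp_pos: [465.0, 69.3, 167.3]
eef_rot: [3.142, -0.0, 2.738]
contact_force: [-0.5, 0.2, 0.6]
width: 0.531
gripper_force: 0.0
t 4.5 tcp [465.   69.3 167.3] yaw [ 3.142 -0.     2.738] w 0.531
lid_s [253. 174.] [467.5  70.1] 0.979
```

View pics/w1.png

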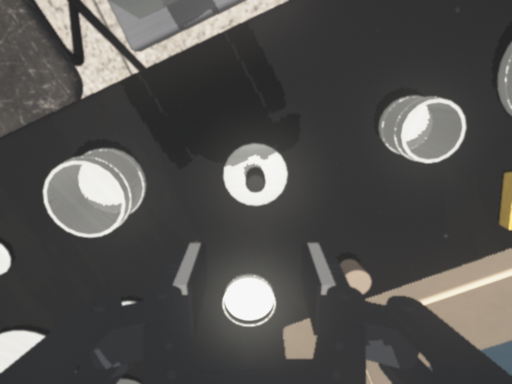

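The wrist view shows the steel lid with its knob at (255,175), jar_m at (93,195), jar_s at (430,130) and the white cap at (248,298). The lid choice is confirmed and its position agrees within 2 mm. Grasping it now.

```bash
python3 -m crank '[0.05,0.03,-1,0,0,0,45, 0,0,-1,0,0,0,45, 0,0,-1,0,0,0,45, 0,0,-1,0,0,0,45, 0,0,-1,0,0,0,45, 0,0,-1,0,0,0,45, 0,0,-1,0,0,0,45, 0,0,-0.6,0,0,0,45]'
python3 -m crank '[0,0,0,0,0,0,0, 0,0,0,0,0,0,0, 0,0,0,0,0,0,0, 0,0,0,0,0,0,0, 0,0,0,0,0,0,0, 0,0,0,0,0,0,0]'
python3 -m crank '[0,0,0.5,0,0,0,0, 0,0,1,0,0,0,0, 0,0,1,0,0,0,0, 0,0,1,0,0,0,0, 0,0,1,0,0,0,0, 0,0,1,0,0,0,0, 0,0,0.5,0,0,0,0, 0,0,0,0,0,0,0]'
python3 -c "
from fit import *
wlook('w2',['jar_s'],G,90)"
```

```text
time: 5.55
tcp_pos: [465.8, 70.5, 14.5]
eef_rot: [-3.141, -0.001, 2.74]
contact_force: [-0.2, 0.8, -0.2]
width: 0.525
gripper_force: 0.0
time: 6.3
tcp_pos: [466.7, 70.0, 15.6]
eef_rot: [3.141, 0.001, 2.739]
contact_force: [-0.3, -0.3, 4.6]
width: 0.185
gripper_force: 59.0
time: 7.3
tcp_pos: [466.7, 70.0, 136.0]
eef_rot: [3.141, 0.001, 2.739]
contact_force: [0.7, 0.7, -1.1]
width: 0.182
gripper_force: 58.5
t 7.3 tcp [466.7  70.  136. ] yaw [3.141e+00 1.000e-03 2.739e+00] w 0.182
jar_s [455. 133.] [479.4 215.9] 0.959
```

```bash
python3 -m crank '[0.07,0.9,0,0,0,0,0, 0.07,0.9,0,0,0,0,0, 0.07,0.9,0,0,0,0,0, 0.07,0.9,0,0,0,0,0, 0.08,0.9,0,0,0,0,0, 0.08,0.9,0,0,0,0,0, 0.08,0.95,0,0,0,0,0, 0.08,0.95,0,0,0,0,0]'
python3 -m crank '[0,0,-1,0,0,0,0, 0,0,-1,0,0,0,0, 0,0,-0.7,0,0,0,0, 0,0,0,0,0,0,0]'
python3 -c "
from fit import *
wlook('w3',['lid_s'],dict(lid_s=(478.7,216)),h=82.0-14.2+.0)"
```

```text
time: 8.35
tcp_pos: [478.5, 217.3, 135.3]
eef_rot: [3.142, 0.0, 2.739]
contact_force: [-0.5, -0.1, -0.8]
width: 0.182
gripper_force: 58.6
time: 8.85
tcp_pos: [477.8, 216.0, 80.4]
eef_rot: [-3.14, -0.001, 2.739]
contact_force: [0.1, -0.9, 0.6]
width: 0.185
gripper_force: 58.6
t 8.85 tcp [477.8 216.   80.4] yaw [-3.140e+00 -1.000e-03  2.739e+00] w 0.185
lid_s [253. 245.] [477.5 216.5] 0.873
```

View pics/w3.png

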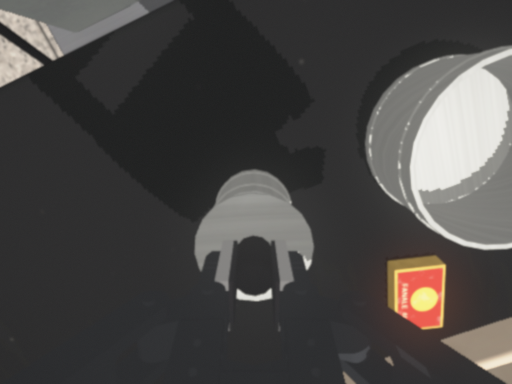

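The lid is held level at (254,240), directly over jar_s (254,190). Lowering and releasing.

```bash
python3 -m crank '[0.03,0,-0.5,0,0,0,0, 0,0,-0.5,0,0,0,0, 0,0,0,0,0,0,0, 0,0,0,0,0,0,45, 0,0,0,0,0,0,45, 0,0,0,0,0,0,45]'
python3 -m crank '[0,0,1,0,0,0,45, 0,0,1,0,0,0,45, 0,0,1,0,0,0,45, 0,0,1,0,0,0,45, 0,0,1,0,0,0,45, 0,0,0,0,0,0,45]'
python3 -c "
from fit import *
wlook('w4',['lid_s','jar_xl'],dict(lid_s=(478.7,216),jar_xl=G['jar_xl']),h=54)"
```

```text
time: 9.65
tcp_pos: [479.2, 216.1, 61.6]
eef_rot: [3.141, 0.0, 2.739]
contact_force: [0.4, -0.7, 0.8]
width: 0.531
gripper_force: 0.0
time: 10.4
tcp_pos: [480.0, 216.4, 162.7]
eef_rot: [3.139, 0.002, 2.739]
contact_force: [-0.2, 0.3, 0.7]
width: 0.531
gripper_force: 0.0
t 10.4 tcp [480.  216.4 162.7] yaw [3.139e+00 2.000e-03 2.739e+00] w 0.531
lid_s [252. 187.] [479.3 216. ] 0.964
jar_xl [416. 126.] [486.1 355.6] 0.88
```

View pics/w4.png

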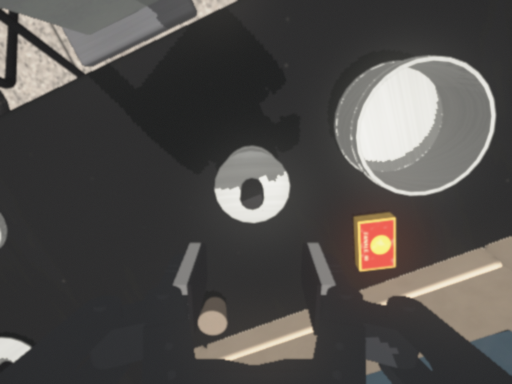

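Lid_s is seated level on jar_s at (252,187), centred within 1 mm. Next is lid_m.

```bash
python3 -m crank '[0.2,-1,0,0,0,0,45, 0.2,-1,0,0,0,0,45, 0.2,-1,0,0,0,0,45, 0.2,-1,0,0,0,0,45, 0.2,-1,0,0,0,0,45, 0.2,-1,0,0,0,0,45, 0.2,-1,0,0,0,0,45, 0.2,-1,0,0,0,0,45]'
python3 -m crank '[0.35,-1,0,0,0,0,45, 0.35,-1,0,0,0,0,45, 0.35,-1,0,0,0,0,45, 0.35,-1,0,0,0,0,45, 0.35,-1,0,0,0,0,45, 0.35,-1,0,0,0,0,45, 0.35,-1,0,0,0,0,45, 0.35,-1,0,0,0,0,45]'
python3 -m crank '[0.4,-1,0,0,0,0,45, 0,0,0,0,0,0,45]'
python3 -c "
from fit import *
wlook('w5',['lid_m','lid_xl','jar_l','jar_m'],G)"
```

```text
time: 11.45
tcp_pos: [510.3, 55.2, 160.1]
eef_rot: [-3.141, -0.002, 2.739]
contact_force: [-0.6, 0.3, 0.7]
width: 0.529
gripper_force: 0.0
time: 12.45
tcp_pos: [567.4, -105.4, 161.4]
eef_rot: [3.142, 0.0, 2.739]
contact_force: [-0.1, 0.6, 0.0]
width: 0.528
gripper_force: 0.0
time: 12.7
tcp_pos: [575.7, -125.7, 161.3]
eef_rot: [3.142, 0.001, 2.737]
contact_force: [0.1, 0.1, -0.1]
width: 0.527
gripper_force: 0.0
t 12.7 tcp [ 575.7 -125.7  161.3] yaw [3.142e+00 1.000e-03 2.737e+00] w 0.527
lid_m [255. 174.] [ 577.1 -123.2] 0.99
lid_xl [125. 228.] [ 577.  -259.6] 0.992
jar_l [225. 319.] [ 675.6 -191.6] 0.886
jar_m [248. -68.] [420.  -59.2] 0.944
```

```bash
python3 -m crank '[0.05,0.11,-1,0,0,0,45, 0,0,-1,0,0,0,45, 0,0,-1,0,0,0,45, 0,0,-1,0,0,0,45, 0,0,-1,0,0,0,45, 0,0,-1,0,0,0,45, 0,0,-1,0,0,0,45, 0,0,-0.2,0,0,0,45]'
python3 -m crank '[0,0,0,0,0,0,0, 0,0,0,0,0,0,0, 0,0,0,0,0,0,0, 0,0,0,0,0,0,0, 0,0,0,0,0,0,0, 0,0,0,0,0,0,0]'
python3 -m crank '[0,0,0.5,0,0,0,0, 0,0,1,0,0,0,0, 0,0,1,0,0,0,0, 0,0,1,0,0,0,0, 0,0,1,0,0,0,0, 0,0,1,0,0,0,0, 0,0,0.5,0,0,0,0, 0,0,0,0,0,0,0]'

```

```text
time: 13.75
tcp_pos: [574.9, -121.6, 15.5]
eef_rot: [-3.141, -0.003, 2.739]
contact_force: [-0.2, 0.2, -0.2]
width: 0.523
gripper_force: 0.0
time: 14.5
tcp_pos: [576.4, -121.9, 17.9]
eef_rot: [3.141, 0.001, 2.739]
contact_force: [-1.1, -0.8, 5.7]
width: 0.18
gripper_force: 59.2
time: 15.5
tcp_pos: [576.4, -121.9, 138.3]
eef_rot: [3.141, 0.002, 2.739]
contact_force: [0.3, 0.3, -1.2]
width: 0.187
gripper_force: 58.7
```

```bash
python3 -m crank '[-0.98,0.38,0,0,0,0,0, -0.98,0.38,0,0,0,0,0, -0.98,0.38,0,0,0,0,0, -0.98,0.38,0,0,0,0,0, -0.98,0.38,0,0,0,0,0, -0.98,0.38,0,0,0,0,0, -0.98,0.38,0,0,0,0,0, -0.99,0.38,0,0,0,0,0]'
python3 -m crank '[0,0,-1,0,0,0,0, 0,0,-1,0,0,0,0, 0,0,-0.5,0,0,0,0, 0,0,0,0,0,0,0]'
python3 -c "
from fit import *
wlook('w6',['lid_m'],dict(lid_m=(419.5,-60.5)),h=80)"
```

```text
time: 16.5
tcp_pos: [417.8, -60.7, 136.7]
eef_rot: [-3.141, -0.001, 2.739]
contact_force: [-1.3, -0.1, -0.9]
width: 0.182
gripper_force: 58.6
time: 17.0
tcp_pos: [418.3, -60.9, 86.6]
eef_rot: [-3.141, -0.002, 2.739]
contact_force: [-0.8, 0.0, -0.5]
width: 0.182
gripper_force: 58.6
t 17.0 tcp [418.3 -60.9  86.6] yaw [-3.141e+00 -2.000e-03  2.739e+00] w 0.182
lid_m [254. 250.] [413.1 -58. ] 0.869
```

View pics/w6.png

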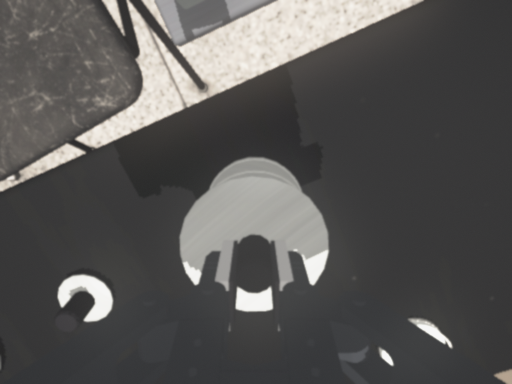

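Lid_m is level at (254,240) over jar_m, whose rim spans 210 to 300 px and is centred. Lowering and releasing.

```bash
python3 -m crank '[0.05,0,-0.5,0,0,0,0, 0,0,-0.4,0,0,0,0, 0,0,0,0,0,0,0, 0,0,0,0,0,0,45, 0,0,0,0,0,0,45, 0,0,0,0,0,0,45]'
python3 -m crank '[0,0,1,0,0,0,45, 0,0,1,0,0,0,45, 0,0,1,0,0,0,45, 0,0,1,0,0,0,45, 0,0,1,0,0,0,45, 0,0,0,0,0,0,45]'
python3 -c "
from fit import *
wlook('w7',['lid_m'],dict(lid_m=(419,-61)),h=60)"
```

```text
time: 17.8
tcp_pos: [420.2, -61.1, 69.5]
eef_rot: [3.141, 0.001, 2.739]
contact_force: [1.3, 1.2, -0.1]
width: 0.528
gripper_force: 0.0
time: 18.55
tcp_pos: [420.9, -61.2, 170.5]
eef_rot: [3.141, 0.003, 2.739]
contact_force: [0.6, -0.6, -0.4]
width: 0.527
gripper_force: 0.0
t 18.55 tcp [420.9 -61.2 170.5] yaw [3.141e+00 3.000e-03 2.739e+00] w 0.527
lid_m [252. 185.] [420.8 -60.8] 0.972
```

```bash
python3 -m crank '[0.06,-0.96,0,0,0,0,45, 0.06,-0.96,0,0,0,0,45, 0.06,-0.96,0,0,0,0,45, 0.06,-0.96,0,0,0,0,45, 0.06,-0.96,0,0,0,0,45, 0.06,-0.96,0,0,0,0,45, 0.06,-0.96,0,0,0,0,45, 0.06,-0.96,0,0,0,0,45]'
python3 -m crank '[0.06,-0.96,0,0,0,0,45, 0.06,-0.96,0,0,0,0,45, 0.06,-0.96,0,0,0,0,45, 0.06,-0.96,0,0,0,0,45, 0.06,-0.96,0,0,0,0,45, 0.06,-0.96,0,0,0,0,45, 0.06,-0.96,0,0,0,0,45, 0,0,0,0,0,0,45]'
python3 -c "
from fit import *
wlook('w8',['lid_l'],G)"
```

```text
time: 19.6
tcp_pos: [429.3, -215.4, 168.7]
eef_rot: [3.142, -0.001, 2.739]
contact_force: [-0.1, 0.1, -0.0]
width: 0.526
gripper_force: 0.0
time: 20.6
tcp_pos: [438.1, -350.5, 169.3]
eef_rot: [-3.141, 0.001, 2.737]
contact_force: [0.2, 0.4, -0.3]
width: 0.532
gripper_force: 0.0
t 20.6 tcp [ 438.1 -350.5  169.3] yaw [-3.141e+00  1.000e-03  2.737e+00] w 0.532
lid_l [254. 173.] [ 440.4 -349.7] 0.991
```

```bash
python3 -m crank '[0.09,0.05,-1,0,0,0,45, 0,0,-1,0,0,0,45, 0,0,-1,0,0,0,45, 0,0,-1,0,0,0,45, 0,0,-1,0,0,0,45, 0,0,-1,0,0,0,45, 0,0,-1,0,0,0,45, 0,0,-0.5,0,0,0,45]'
python3 -m crank '[0,0,0,0,0,0,0, 0,0,0,0,0,0,0, 0,0,0,0,0,0,0, 0,0,0,0,0,0,0, 0,0,0,0,0,0,0, 0,0,0,0,0,0,0]'
python3 -m crank '[0,0,0.5,0,0,0,0, 0,0,1,0,0,0,0, 0,0,1,0,0,0,0, 0,0,1,0,0,0,0, 0,0,1,0,0,0,0, 0,0,1,0,0,0,0, 0,0,0.5,0,0,0,0, 0,0,0,0,0,0,0]'

```

```text
time: 21.65
tcp_pos: [439.3, -347.3, 18.1]
eef_rot: [3.141, -0.002, 2.739]
contact_force: [-0.2, 0.4, 0.8]
width: 0.524
gripper_force: 0.0
time: 22.4
tcp_pos: [439.9, -348.2, 19.6]
eef_rot: [-3.141, 0.001, 2.739]
contact_force: [-0.2, -0.9, 3.6]
width: 0.18
gripper_force: 58.9
time: 23.4
tcp_pos: [440.2, -348.4, 140.5]
eef_rot: [-3.141, 0.002, 2.739]
contact_force: [0.0, 1.0, -0.7]
width: 0.177
gripper_force: 58.6
```

```bash
python3 -m crank '[0.98,0.65,0,0,0,0,0, 0.98,0.65,0,0,0,0,0, 0.98,0.65,0,0,0,0,0, 0.98,0.65,0,0,0,0,0, 0.98,0.65,0,0,0,0,0, 0.98,0.65,0,0,0,0,0, 0.98,0.65,0,0,0,0,0, 0.98,0.65,0,0,0,0,0]'
python3 -m crank '[0.97,0.65,0,0,0,0,0, 0.97,0.65,0,0,0,0,0, 0.97,0.65,0,0,0,0,0, 0.97,0.65,0,0,0,0,0, 0,0,0,0,0,0,0]'
python3 -m crank '[0,0,-1,0,0,0,0, 0,0,-1,0,0,0,0, 0,0,0,0,0,0,0]'
python3 -c "
from fit import *
wlook('w9',['lid_l'],dict(lid_l=(674,-193)),h=91)"
```

```text
time: 24.4
tcp_pos: [597.9, -243.1, 139.3]
eef_rot: [-3.142, 0.0, 2.739]
contact_force: [-0.7, -0.8, -1.3]
width: 0.178
gripper_force: 58.7
time: 25.02
tcp_pos: [675.8, -190.7, 139.2]
eef_rot: [3.141, 0.001, 2.741]
contact_force: [0.2, 0.3, -1.4]
width: 0.179
gripper_force: 58.7
time: 25.4
tcp_pos: [671.6, -191.9, 96.0]
eef_rot: [-3.141, -0.006, 2.738]
contact_force: [0.0, -0.6, -0.4]
width: 0.178
gripper_force: 58.7
t 25.4 tcp [ 671.6 -191.9   96. ] yaw [-3.141 -0.006  2.738] w 0.178
lid_l [252. 255.] [ 667.  -189.3] 0.846
```

View pics/w9.png

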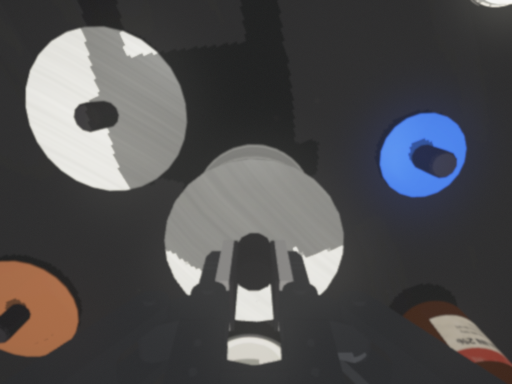

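```bash
python3 - <<'E'
from fit import *
from station import telemetry
K=cam("wrist",telemetry.get_state());print(telemetry.get_state()["tcp_pos"])
im=cv2.imread("pics/w9.png")
for (x,y,z,r,c) in((674,-193.5,62,41,(0,0,255)),(674,-193.5,0,41,(0,255,0)),(671.6,-193,86,46,(255,255,0))):
    q=proj(K,circ(x,y,z,r));cv2.polylines(im,[q.astype(np.int32)],True,c);print(q.min(0),q.max(0))
cv2.imwrite("pics/w9o.png",cv2.resize(im[120:384,120:400],None,fx=2,fy=2))
for v in(338,352,362):print(back(K,254,v,62),back(K,254,v,0))
E
```

```text
[ 672.71724813 -192.13962063   97.41677421]
[181.41451075 159.87153201] [321.61421256 289.12603233]
[198.35192465 142.16472649] [305.8275002  244.35975206]
[160.67330126 155.02514707] [339.8012831  318.10204878]
[ 746.39158388 -222.88096646   62.        ] [ 7.96315794e+02 -2.44240597e+02 -2.84217094e-14]
[ 756.86037262 -227.36000292   62.        ] [ 810.41007692 -250.27078922    0.        ]
[ 764.54324212 -230.64709309   62.        ] [ 8.20753636e+02 -2.54696247e+02 -2.84217094e-14]
```

View pics/w9o.png

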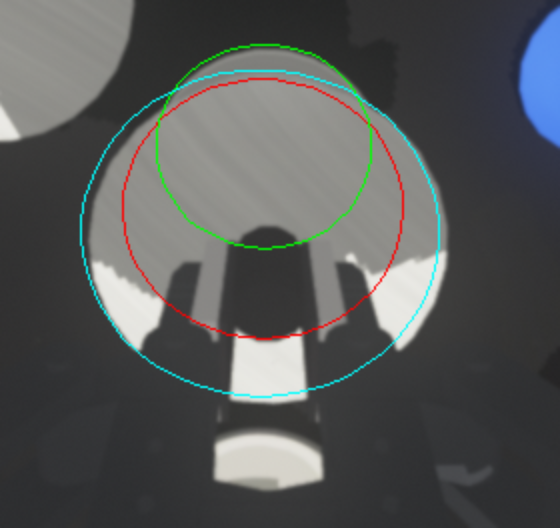

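The white thing at (254,350) back-projects to about (800,-245), which is the glass bottle behind and out of the way. Jar and lid outlines agree with the models, so I'll lower it.

```bash
python3 -m crank '[0.06,0,-0.5,0,0,0,0, 0,0,-0.5,0,0,0,0, 0,0,0,0,0,0,0, 0,0,0,0,0,0,45, 0,0,0,0,0,0,45, 0,0,0,0,0,0,45]'
python3 -m crank '[0,0,1,0,0,0,45, 0,0,1,0,0,0,45, 0,0,1,0,0,0,45, 0,0,1,0,0,0,45, 0,0,1,0,0,0,45, 0,0,0,0,0,0,45]'
python3 -c "
from fit import *
wlook('w10',['lid_l','lid_xl'],dict(lid_l=(674,-193),lid_xl=G['lid_xl']),h=66)"
```

```text
time: 26.2
tcp_pos: [675.6, -192.1, 79.8]
eef_rot: [3.142, 0.001, 2.739]
contact_force: [-0.0, 0.8, -0.5]
width: 0.527
gripper_force: 0.0
time: 26.95
tcp_pos: [676.6, -192.4, 181.9]
eef_rot: [3.141, 0.004, 2.739]
contact_force: [0.4, 0.2, 0.8]
width: 0.526
gripper_force: 0.0
t 26.95 tcp [ 676.6 -192.4  181.9] yaw [3.141 0.004 2.739] w 0.526
lid_l [251. 183.] [ 676.1 -191.8] 0.974
lid_xl [118. 101.] [ 591.2 -245.3] 0.698
```

```bash
python3 -m crank '[-1,-0.67,0,0,0,0,45, -1,-0.67,0,0,0,0,45, -1,-0.67,0,0,0,0,45, -1,-0.67,0,0,0,0,45, -1,-0.67,-0.5,0,0,0,45, 0,0,0,0,0,0,45]'
python3 -c "
from fit import *
wlook('w11',['lid_xl'],G)"
```

```text
time: 27.75
tcp_pos: [572.9, -259.9, 168.1]
eef_rot: [3.142, -0.003, 2.737]
contact_force: [-0.2, -0.3, 1.3]
width: 0.525
gripper_force: 0.0
t 27.75 tcp [ 572.9 -259.9  168.1] yaw [ 3.142e+00 -3.000e-03  2.737e+00] w 0.525
lid_xl [254. 176.] [ 577.8 -259.7] 0.991
```

View pics/w10.png

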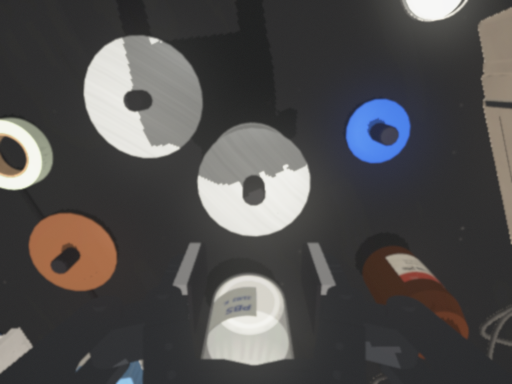

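Lid_l sits flat on jar_l at (254,180). Next is lid_xl.

```bash
python3 -m crank '[0.13,0,-1,0,0,0,45, 0,0,-1,0,0,0,45, 0,0,-1,0,0,0,45, 0,0,-1,0,0,0,45, 0,0,-1,0,0,0,45, 0,0,-1,0,0,0,45, 0,0,-1,0,0,0,45, 0,0,-0.5,0,0,0,45]'
python3 -m crank '[0,0,0,0,0,0,0, 0,0,0,0,0,0,0, 0,0,0,0,0,0,0, 0,0,0,0,0,0,0, 0,0,0,0,0,0,0, 0,0,0,0,0,0,0]'
python3 -m crank '[0,0,0.5,0,0,0,0, 0,0,1,0,0,0,0, 0,0,1,0,0,0,0, 0,0,1,0,0,0,0, 0,0,1,0,0,0,0, 0,0,1,0,0,0,0, 0,0,1,0,0,0,0, 0,0,0.5,0,0,0,0]'

```

```text
time: 28.8
tcp_pos: [577.3, -258.8, 17.6]
eef_rot: [3.142, -0.002, 2.739]
contact_force: [0.3, 0.5, 0.1]
width: 0.531
gripper_force: 0.0
time: 29.55
tcp_pos: [578.2, -259.1, 19.7]
eef_rot: [3.142, 0.0, 2.739]
contact_force: [-0.6, 0.4, 1.6]
width: 0.181
gripper_force: 58.8
time: 30.55
tcp_pos: [578.5, -259.3, 161.1]
eef_rot: [-3.141, 0.002, 2.739]
contact_force: [0.5, 0.1, -2.0]
width: 0.178
gripper_force: 58.6
```

```bash
python3 -m crank '[-0.4,1,0,0,0,0,0, -0.4,1,0,0,0,0,0, -0.4,1,0,0,0,0,0, -0.4,1,0,0,0,0,0, -0.4,1,0,0,0,0,0, -0.4,1,0,0,0,0,0, -0.4,1,0,0,0,0,0, -0.4,1,0,0,0,0,0]'
python3 -m crank '[-0.2,1,0,0,0,0,0, -0.2,1,0,0,0,0,0, -0.2,1,0,0,0,0,0, -0.2,1,0,0,0,0,0, -0.2,1,0,0,0,0,0, -0.2,1,0,0,0,0,0, -0.2,1,0,0,0,0,0, -0.2,1,0,0,0,0,0]'
python3 -m crank '[0,1,0,0,0,0,0, 0,1,0,0,0,0,0, 0,1,0,0,0,0,0, 0,1,0,0,0,0,0, 0,1,0,0,0,0,0, 0,1,0,0,0,0,0, 0,0,0,0,0,0,0]'
python3 -c "
from fit import *
wlook('w12',['jar_xl'],G,70);wlook('w12',['jar_xl'],G,90)"
```

```text
time: 31.55
tcp_pos: [513.5, -97.7, 159.4]
eef_rot: [3.142, 0.0, 2.739]
contact_force: [0.2, 0.7, -1.7]
width: 0.181
gripper_force: 58.6
time: 32.55
tcp_pos: [481.8, 62.3, 159.4]
eef_rot: [3.141, 0.0, 2.739]
contact_force: [0.1, 0.8, -0.7]
width: 0.177
gripper_force: 58.6
time: 33.42
tcp_pos: [482.0, 182.5, 159.3]
eef_rot: [3.141, 0.0, 2.741]
contact_force: [-0.8, 0.1, -0.5]
width: 0.182
gripper_force: 58.6
t 33.425 tcp [482.  182.5 159.3] yaw [3.141 0.    2.741] w 0.182
jar_xl [476. 108.] [484.1 347.3] 0.974
t 33.475 tcp [481.8 181.7 159.2] yaw [-3.141  0.     2.74 ] w 0.18
jar_xl [478. 107.] [484.5 347.9] 0.979
```

View pics/w12.png

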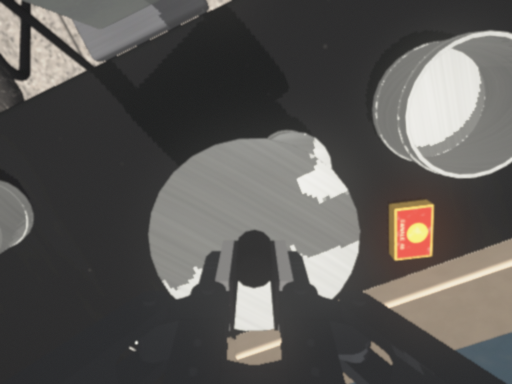

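Lid_xl is held level at (254,220). jar_xl is measured at (484.3,347.8), matching the top view.

```bash
python3 -m crank '[0.02,0.92,0,0,0,0,0, 0.02,0.92,0,0,0,0,0, 0.02,0.92,0,0,0,0,0, 0.02,0.92,0,0,0,0,0, 0.02,0.92,0,0,0,0,0, 0.02,0.92,0,0,0,0,0, 0,0.92,0,0,0,0,0, 0,0.92,0,0,0,0,0]'
python3 -m crank '[0,0.95,0,0,0,0,0, 0,0,0,0,0,0,0, 0,0,-1,0,0,0,0, 0,0,-1,0,0,0,0, 0,0,-0.9,0,0,0,0, 0,0,0,0,0,0,0, 0,0,0,0,0,0,0]'
python3 -c "
from fit import *
wlook('w13',['lid_xl'],dict(lid_xl=(484,348)),h=91)"
```

```text
time: 34.52
tcp_pos: [484.3, 329.4, 159.3]
eef_rot: [-3.142, -0.0, 2.739]
contact_force: [-0.6, 0.2, -0.8]
width: 0.18
gripper_force: 58.7
time: 35.4
tcp_pos: [484.7, 347.2, 101.7]
eef_rot: [3.141, 0.0, 2.739]
contact_force: [-0.3, 0.0, -1.7]
width: 0.181
gripper_force: 58.7
t 35.4 tcp [484.7 347.2 101.7] yaw [3.141 0.    2.739] w 0.181
lid_xl [253. 243.] [482.1 349.2] 0.878
```

```bash
python3 -m crank '[0,0.03,-0.5,0,0,0,0, 0,0,-0.45,0,0,0,0, 0,0,0,0,0,0,0, 0,0,0,0,0,0,45, 0,0,0,0,0,0,45, 0,0,0,0,0,0,45]'
python3 -m crank '[0,0,1,0,0,0,45, 0,0,1,0,0,0,45, 0,0,1,0,0,0,45, 0,0,1,0,0,0,45, 0,0,1,0,0,0,45, 0,0,1,0,0,0,45, 0,0,1,0,0,0,45, 0,0,0,0,0,0,45]'
python3 - <<'E'
from fit import *
from station import *
wlook('w14',['lid_xl','lid_s'],dict(lid_xl=(484,348),lid_s=(479,216)),h=72)
im=read_camera("side");K=cam("side")
cv2.imwrite("pics/side1c.png",cv2.resize(im[120:310,160:440,::-1],None,fx=2.8,fy=2.8,interpolation=cv2.INTER_CUBIC))
for n,p,h in(("lid_s",(479,216),54),("lid_m",(420,-61),60),("lid_l",(675,-192),66),("lid_xl",(484,348),72)):
    r=fit(im,K,n,proj(K,[[*p,h]])[0],110,1.2,h);print(n,r[0].round(1),round(r[1],3))
print(fit(im,K,"lid_spare",proj(K,[[439,-212,10]])[0],110))
E
```

```text
time: 36.2
tcp_pos: [484.4, 347.8, 82.3]
eef_rot: [3.142, 0.0, 2.739]
contact_force: [0.1, -0.0, 0.2]
width: 0.529
gripper_force: 0.0
time: 37.2
tcp_pos: [485.5, 348.6, 225.5]
eef_rot: [3.137, 0.003, 2.739]
contact_force: [0.3, 0.1, -0.4]
width: 0.526
gripper_force: 0.0
t 37.2 tcp [485.5 348.6 225.5] yaw [3.137e+00 3.000e-03 2.739e+00] w 0.526
lid_xl [251. 173.] [488.6 347.8] 0.668
lid_s [123. 221.] [476.  227.2] 0.889
lid_s [467.9 214.6] 0.588
lid_m [419.6 -62.2] 0.808
lid_l [ 669.5 -197.6] 0.801
lid_xl [475.6 340.5] 0.623
(array([ 441.19510269, -209.51881218]), np.float64(0.914444059577416))
```

View pics/side1c.png

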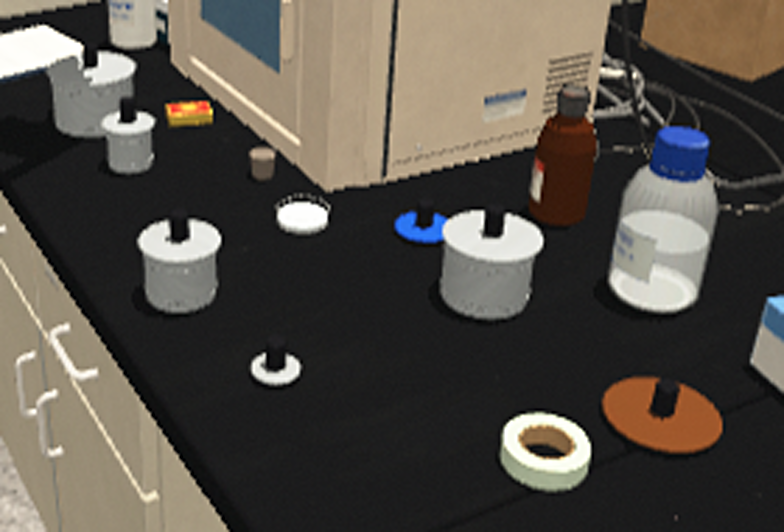

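View pics/w14.png

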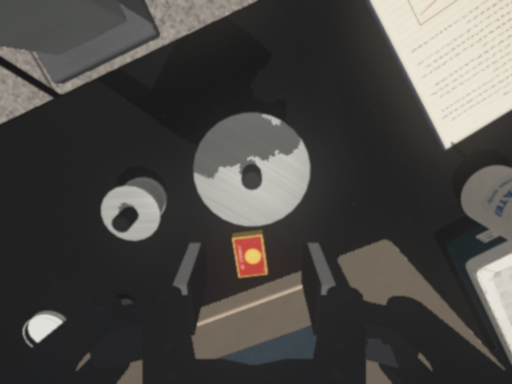

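All four lids lie flat on their jars: side crop xl (90,65), s (128,125), m (180,240) and l (492,237). The spare at (276,365) is unmoved, and the gripper is clear at z = 225. Handing in.

```bash
python3 -c "
from station import workorder
print(workorder.job_done())"
```

```text
the job is handed in; nothing more can be done
None
```

I closed all four jars with their own lids, left the spare lid where it lay, and handed the job in at about 37 s of the 104 s allowed; the hand-in returned no verdict.

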